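# Swap labware round between three bench devices

## Robot

A 6-joint arm with a two-finger parallel gripper is mounted at the origin on the work surface. World frame = base frame: x ahead of the robot, y to its left, z up, the work surface at z = 0. Lengths are in m, angles in rad, forces in N, time in s.
With the tool pointing down it reaches from about 0.35 to 0.975 m from the base axis. Payload 17.4 kg.
Tool frame: the origin (TCP) lies between the finger pads; the fingertips stand 14 mm ahead of it and the grasp point (between the pads) lies 5 mm behind it; z points along the fingers, y is the line along which they close (so a half turn about z gives the same grasp; the last joint's range is limited). The gripper opens to 85 mm and grips with 20 to 120 N. Pads are 22 mm wide; open, the fingers measure 114 mm over their backs; the gripper's body (76 mm by 85 mm) begins 54 mm behind the grasp point. The pads swing forward as they close: fully open they stand 13 mm farther back than shut.
Start: joints at [1.247, 0.116, 1.442, -0, 1.584, -0.038], TCP at [0.19, 0.648, 0.245] pointing down, gripper open.
Joint ranges: [-2.83, 2.83], [-0.83, 2.19], [0.07, 2.5], [-1.14, 4.28], [0.01, 3], [-2.97, 2.97]. Speed limits (rad/s): [1.89, 1.89, 2.22, 3.14, 3.14, 3.14].

## Interface

Orientations are given as a unit quaternion [x, y, z, w].
In Python, from plant import arm gives the robot as it stands. The module is installed in compiled form; this text tells all that it offers.
- The arm moves only by the shell command python3 -m jog 'ROWS' [OPENING] [FORCE]. ROWS is JSON, a list of rows, each an object with "xyz": the shift along the tool's x, y, z in m, a list of three; "dr": the turn, a rotation vector about the tool's x, y, z in units of 5 degrees (1.0 is 5 degrees), a list of three. A call has 1 to 20 rows; each row is the pose to reach, as a shift and turn from the pose commanded when the call began, along the tool's axes at that moment; what a row does not reach only later rows make up. A row lasts 1/10 s, in which the tool goes at most 50 mm and 8.59 degrees, less where a joint would pass 70% of its speed; a pose out of reach is approached as far as the arm can. A call with a gripper value outside its range is refused whole. OPENING is the opening, from 0 (shut) to 1 (fully open), set as the call begins (- or left out, the last holds). The fingers move at their own pace and stop on an object; FORCE is the grip in N (left out, the last holds). Time passes only in rows, so rows that repeat a pose let the fingers close. It gives the time, the measured TCP pose, the force, the opening and the grip force at its end, in the units of the state.
- arm.read_state(): the state, without advancing time (a new reading comes with each control period).
- arm.get_image(name): name is "side" or "top"; returns (picture, depth): 420x560x3 uint8, red, green, blue; 420x560 float32, m along the optical axis (not along the pixel's ray), 0 where there is no reading.
- arm.get_calibration(name): a dict with "fovy" (degrees; the focal length in pixels is half the picture's height over the tangent of half this angle, whatever the lens; pixels are square), "cx", "cy" (the principal point, pixels), "cam_to_world" (4x4, takes a point from camera to world coordinates). Camera axes: x right, y up, looking along -z (the intrinsics and any distortion apply to the point x, -y, -z); pixel columns grow to the right and rows downward; lengths in m; the calibration is good to about 2 mm. A picture is of the moment at which its call begins. get_calibration takes no time and is no camera call.
- arm.job_done(): hands the job in; it is judged then, once.
The state is a dict: "clock": time; "joints": joint angles; "dq": joint speeds; "tau": joint torques, N m; "tcp_pos": TCP position; "ee_rot": TCP orientation; "wrist_force": force on the tool from outside, world axes, zero at the start; "wrist_torque": the same for the moment, N m; "grip_width": finger opening in m; "grasp_force": force on a finger pad.
Only numpy, scipy, OpenCV 4.12 (cv2) and the standard library are available. Lean on these libraries where they do the work, as an engineer would, in place of code of your own. Each camera call takes 0.05 s, during which the arm holds its last target. There are 200 camera calls.

## Task

The labware is standing on the wrong devices: swap it round so that the steel beaker ends in the middle of the magnetic stirrer's round plate, the capped amber bottle in the middle of the balance's square steel pan, and the lidded staining box in the middle of the rocker's black rubber platform, parking one of them in the empty metal tray on the way. Set each thing down upright without dropping it or tipping it over, and do not disturb the rack of orange-capped tubes or the blue tip box.

Things in the scene. Friction and masses are not known exactly. Their poses are not given: they have to be found in the camera images.
- beaker: Stainless steel beaker, open at the top, round: outside diameter 58 mm, 80 mm high, wall 3 mm, 0.1 to 0.2 kg. Origin at the centre of its underside, z up. It starts on the balance's pan; it belongs on the stirrer's plate. Any turn about z will do.
- bottle: Amber glass reagent bottle with a white screw cap: straight body of diameter 54 mm up to 66 mm above its underside, then a shoulder to the cap (diameter 36 mm), 97 mm high in all, 0.15 to 0.3 kg. Origin at the centre of its underside, z up. It starts on the rocker's platform; it belongs on the balance's pan. Any turn about z will do.
- staining_box: Closed oblong staining box with a white lid, one rigid piece: lid 90 mm (along its x) by 56 mm (along its y), 40 mm high; the lid is the top 10 mm, the grey box below it is 86 by 52 mm. 0.1 to 0.2 kg. Origin at the centre of its underside, z up. It starts on the stirrer's plate; it belongs on the rocker's platform. Any turn about z will do.
- stirrer_plate (a point): Magnetic stirrer, a fixed white block 150 (x) by 120 mm (y) with a black knob on its front (-x) face and a round white plate of diameter 112 mm on top. This point is the centre of the plate's top surface (48 mm above the table, 8 mm above the block); x points from the knob to the back, z up.
- balance_pan (a point): Balance, a fixed white block 180 (x) by 130 mm (y), 38 mm high, with a black display on top near its front (-x) edge and a square steel pan 100 by 100 mm behind it. The pan is rigid. This point is the centre of the pan's top surface (48 mm above the table); x points from the display to the pan, z up.
- rocker_mat (a point): Rocker (switched off, fixed and rigid): white base with an oblong platform 150 (x) by 120 mm (y) covered with a flat black rubber mat with grey ribs along x. This point is the centre of the mat's top surface (48 mm above the table); x along the long side, z up.
- tray_floor (a point): Empty shallow dark metal tray, fixed: 140 by 140 mm outside, 4 mm walls, 10 mm high, floor 4 mm thick. The free spot for parking one thing. This point is the centre of its floor's top surface (4 mm above the table), axes along the walls, z up.
- tube_rack: Loose rack of orange-capped tubes, 55 (x) by 120 (y) by 90 mm high, standing in front of the devices on the robot's side; origin at the centre of its underside. Leave it alone.
- tip_box: Loose blue pipette-tip box, 65 by 65 by 48 mm high; origin at the centre of its underside. Leave it alone.

How it is judged:
By the outcome, as a careful person would: the job done as asked, in the order asked, and still so for the second after the job is handed in, with the robot touching nothing.
It also fails if it takes over 120 s, if anything falls off the work surface, if the arm or the gripper's body presses on something with over 40 N, if the wrist force passes 120 N, or if a joint passes its speed limit or range.

## Working session

There is one attempt and no reset: what is moved stays moved. The work goes in short steps, Python scripts to look and compute and a shell command to move; the robot and the scene stay as the last step left them, time stands still between calls to the robot, and variables do not carry over. Pictures are saved under pics/ and viewed, at most 14 in all, crops included, and the job is handed in when it is done.

```bash
mkdir -p pics; ls
python3 - <<'E'
from plant import arm
import cv2,numpy as np
s=arm.read_state();print({k:np.round(v,4).tolist() for k,v in s.items()})
for n in("top","side"):
    p,d=arm.get_image(n);np.savez(f"{n}0.npz",p=p,d=d)
    cv2.imwrite(f"pics/{n}0.png",p[...,::-1]);c=arm.get_calibration(n);print(n,c,(d>0).mean(),d[d>0].min(),d.max())
E
```

```text
pics
{'clock': 0.0, 'joints': [1.2472, 0.1165, 1.4423, 0.0, 1.584, -0.0378], 'dq': [-0.0014, 0.0003, 0.0002, 0.0011, -0.0012, -0.0014], 'tau': [0.0018, -73.2055, -63.2457, -0.0001, 0.0071, 0.0], 'tcp_pos': [0.1902, 0.6474, 0.2445], 'ee_rot': [0.1424, 0.9898, -0.0006, -0.0001], 'wrist_force': [0.259, -0.0328, -1.0982], 'wrist_torque': [0.0165, 0.0308, -0.0067], 'grasp_force': 0.0, 'grip_width': 0.0856}
top {'fovy': 54.475669290577834, 'cx': 274.04960327304815, 'cy': 209.79242839955964, 'cam_to_world': array([[ 0.00151073,  0.98270401, -0.18517709,  0.3389929 ],
       [-0.99932184,  0.00829647,  0.03587523,  0.01674076],
       [ 0.03679105,  0.18499731,  0.98205011,  1.02647524],
       [ 0.        ,  0.        ,  0.        ,  1.        ]])} 0.9958205782312926 0.7533573 2.0680814
side {'fovy': 57.77396183997539, 'cx': 285.50496313674284, 'cy': 201.5683577024511, 'cam_to_world': array([[ 0.96967959,  0.1944675 , -0.14799959,  0.40752882],
       [-0.24411633,  0.74268535, -0.62355889, -0.47906653],
       [-0.01134481,  0.64078145,  0.76763952,  0.67899428],
       [ 0.        ,  0.        ,  0.        ,  1.        ]])} 0.9957950680272109 0.5157717 2.9596493
```

View pics/top0.png

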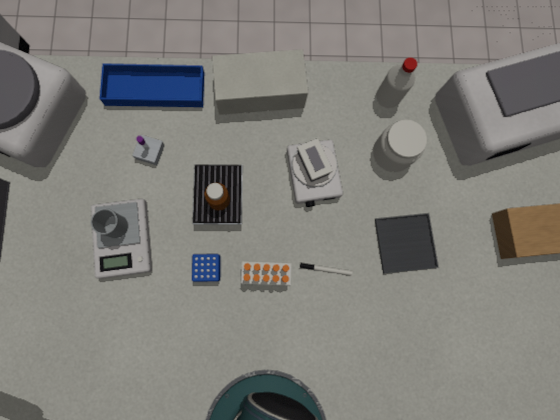

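View pics/side0.png

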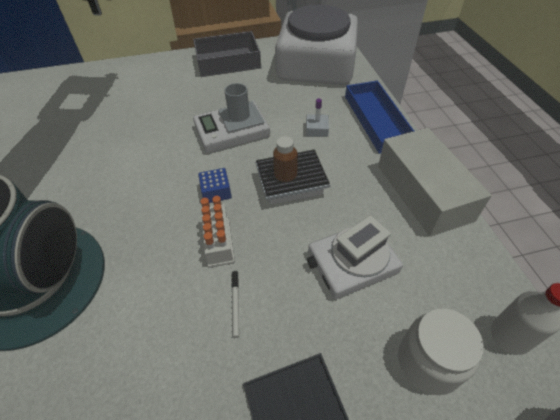

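The top view shows the beaker at (108,225) on the balance, bottle at (215,195) on the rocker, box at (316,160) on the stirrer and tray at (406,243). The rack is at (266,273) and the tip box at (206,267). The side view agrees. Next I'll build point clouds from both views and fit each object.

```bash
cat > h.py <<'E'
import numpy as np,cv2
from plant import arm
def cloud(n,p,d):
    c=arm.get_calibration(n);f=p.shape[0]/2/np.tan(np.radians(c["fovy"]/2))
    v,u=np.mgrid[:p.shape[0],:p.shape[1]]
    P=np.stack([(u-c["cx"])/f*d,-(v-c["cy"])/f*d,-d],-1)
    M=c["cam_to_world"];W=P@M[:3,:3].T+M[:3,3];W[d<=0]=np.nan
    return W
def px(n,P):
    c=arm.get_calibration(n);f=210/np.tan(np.radians(c["fovy"]/2));M=c["cam_to_world"]
    q=(np.asarray(P)-M[:3,3])@M[:3,:3];return c["cx"]-f*q[...,0]/q[...,2],c["cy"]+f*q[...,1]/q[...,2]
def shot(tag):
    o={}
    for n in("top","side"):
        p,d=arm.get_image(n);cv2.imwrite(f"pics/{n}{tag}.png",p[...,::-1]);o[n]=(p,cloud(n,p,d))
    return o
E
python3 - <<'E'
from h import *
# rough world
for n in("top","side"):
    z=np.load(n+"0.npz");W=cloud(n,z["p"],z["d"])
    pts={"top":dict(beaker=(108,225),bottle=(215,191),box=(316,160),tray=(406,243),rack=(266,273),tip=(206,267),pan=(125,235),mat=(230,215),block=(300,190),table=(330,330)),
     "side":dict(beaker=(237,100),bottle=(285,145),box=(362,240),tray=(300,400),rack=(213,220),tip=(213,182),pan=(245,123),mat=(310,180),block=(330,280),table=(150,200))}[n]
    for k,(u,v) in pts.items(): print(n,k,np.round(W[v,u],3))
    H=np.full((700,1000),0.,np.float32)   # 1mm map x 0.2..0.9, y -.4..0.6
    i=np.floor((W[...,0]-.2)*500);j=np.floor((.6-W[...,1])*500)
    m=(i>=0)&(i<350)&(j>=0)&(j<500)&np.isfinite(i)
    H=np.zeros((350,500));np.maximum.at(H,(i[m].astype(int),j[m].astype(int)),W[...,2][m])
    cv2.imwrite(f"pics/h{n}.png",cv2.flip(np.clip(H*2000,0,255).astype(np.uint8),0))
E
```

```text
top beaker [0.482 0.376 0.054]
top bottle [0.546 0.115 0.148]
top box [ 0.638 -0.118  0.091]
top tray [ 0.449 -0.356  0.005]
top rack [0.371 0.    0.056]
top tip [0.385 0.142 0.043]
top pan [0.459 0.336 0.049]
top mat [0.51  0.088 0.049]
top block [ 0.576 -0.084  0.04 ]
top table [ 0.236 -0.157  0.002]
side beaker [0.48  0.328 0.115]
side bottle [0.547 0.106 0.143]
side box [ 0.636 -0.126  0.089]
side tray [ 0.459 -0.34   0.003]
side rack [0.371 0.019 0.053]
side tip [0.384 0.134 0.044]
side pan [0.492 0.318 0.049]
side mat [0.599 0.083 0.046]
side block [ 0.565 -0.164  0.038]
side table [ 0.232  0.158 -0.001]
```

```bash
cat >> h.py <<'E'
def sel(W,c,r,z0,z1):
    P=W.reshape(-1,3);P=P[np.isfinite(P).all(1)]
    return P[(np.hypot(P[:,0]-c[0],P[:,1]-c[1])<r)&(P[:,2]>z0)&(P[:,2]<z1)]
def rect(P):
    (x,y),(w,h),a=cv2.minAreaRect((P[:,:2]*1000).astype(np.float32));return np.round([x,y,w,h,a],1),np.round(np.median(P[:,2])*1000,1),len(P)
def circ(P):
    (x,y),r=cv2.minEnclosingCircle((P[:,:2]*1000).astype(np.float32));return np.round([x,y,r],1),np.round(np.median(P[:,2])*1000,1),len(P)
E
python3 - <<'E'
from h import *
for n in("top","side"):
    z=np.load(n+"0.npz");W=cloud(n,z["p"],z["d"])
    print(n)
    print("beaker rim",circ(sel(W,(.485,.355),.055,.118,.14)),"body",circ(sel(W,(.485,.355),.055,.065,.14)))
    print("cap",circ(sel(W,(.546,.11),.05,.135,.16)),"bottle body",circ(sel(W,(.546,.11),.05,.06,.11)))
    print("box lid",rect(sel(W,(.638,-.12),.07,.082,.1)))
    print("pan",rect(sel(W,(.475,.335),.078,.0445,.055)),"balance",rect(sel(W,(.44,.33),.14,.03,.055)))
    print("mat",rect(sel(W,(.545,.1),.11,.042,.055)))
    print("plate",circ(sel(W,(.62,-.12),.09,.0445,.055)),"stir",rect(sel(W,(.62,-.12),.13,.033,.055)))
    print("tray",rect(sel(W,(.45,-.35),.12,.007,.016)),"flr",rect(sel(W,(.45,-.35),.09,.0025,.0065)))
    print("rack",rect(sel(W,(.371,0),.08,.03,.12)),"tip",rect(sel(W,(.384,.14),.06,.03,.12)))
E
```

```text
top
beaker rim (array([481.1, 357.6,  29.6]), np.float64(127.0), 196) body (array([481.1, 357.6,  29.6]), np.float64(104.5), 621)
cap (array([548.1, 115.6,  18. ]), np.float64(146.1), 214) bottle body (array([543. , 113.4,  26.1]), np.float64(84.9), 96)
box lid (array([ 643.6, -116. ,   91. ,   57.1,   23.1]), np.float64(89.3), 847)
pan (array([469.1, 353.3, 133.9, 100.6,   7.6]), np.float64(48.8), 1090) balance (array([456.3, 351.6, 180.4, 130.1,   7.9]), np.float64(40.6), 3351)
mat (array([564.3, 119.7, 150. , 119.8,   0.9]), np.float64(49.0), 2376)
plate (array([ 625.5, -118.6,   82.8]), np.float64(49.0), 687) stir (array([ 623.8, -123.3,  162.2,  120.1,    9.1]), np.float64(42.5), 1817)
tray (array([ 447.2, -355.1,  174.1,  179.9,   79.2]), np.float64(8.8), 866) flr (array([ 448.3, -349.7,  174.8,  178.1,    3.9]), np.float64(4.8), 2016)
rack (array([371.8,  -0.6, 116. ,  49.8,  87.9]), np.float64(55.6), 1046) tip (array([385.4, 143.8,  64.1,  64.5,   1.8]), np.float64(45.9), 749)
side
beaker rim (array([481.6, 358.3,  30.3]), np.float64(123.9), 178) body (array([481.3, 358.9,  3
[... 221 characters left out ...]
t64(87.1), 1216)
pan (array([486.3, 357.8, 100. , 101.7,   8.3]), np.float64(47.1), 560) balance (array([457.2, 352.1, 180. , 132.7,   7.9]), np.float64(38.2), 1841)
mat (array([5.650e+02, 1.194e+02, 1.498e+02, 1.207e+02, 2.000e-01]), np.float64(47.0), 1849)
plate (array([ 642.2, -119.9,   56.5]), np.float64(46.9), 971) stir (array([ 623.9, -122.8,  160.9,  119.6,    9.5]), np.float64(39.8), 2691)
tray (array([ 448.9, -338.9,  139.7,  108.6,    6.3]), np.float64(8.8), 454) flr (array([ 457.3, -318.4,   95.5,  163.6,   75.8]), np.float64(3.4), 2363)
rack (array([372.4,   0.5, 119.1,  50.1,  88. ]), np.float64(73.5), 1437) tip (array([385.9, 143.7,  64.7,  66.2,   1. ]), np.float64(43.5), 678)
```

```bash
python3 -c "
import cv2,numpy as np
a=cv2.imread('pics/top0.png')[120:300,60:460];b=cv2.imread('pics/side0.png')[50:290,150:450]
cv2.imwrite('pics/topc.png',cv2.resize(a,None,fx=2,fy=2,interpolation=2))"
```

```text
(no output)
```

View pics/topc.png

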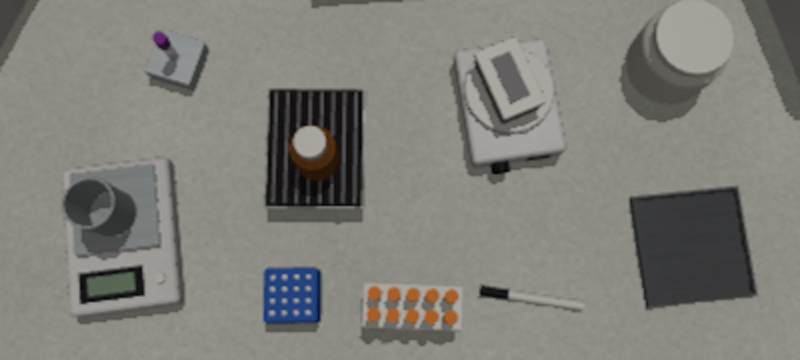

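The crop shows the tray corners at about (630,197), (738,188), (755,295) and (648,307) in 2x crop pixels, and all the other parts are clear. I'll fit the tray, the plate and the balance orientation from colour and depth.

Run:
```python
from h import *
z=np.load("top0.npz");p=z["p"];W=cloud("top",p,z["d"])
g=p.max(-1).astype(int);m=np.zeros(g.shape,np.uint8);m[200:285,365:445]=(g[200:285,365:445]<75)
m=cv2.morphologyEx(m,cv2.MORPH_OPEN,np.ones((3,3)))
n,l,st,_=cv2.connectedComponentsWithStats(m);k=1+np.argmax(st[1:,4]);print(st[k])
c=W[l==k];print("tray",rect(c))
print("plate top",circ(sel(W,(.642,-.119),.06,.0455,.055)))
z=np.load("side0.npz");W=cloud("side",z["p"],z["d"])
P=sel(W,(.642,-.12),.08,.044,.055);print(circ(P))
print("box body side", rect(sel(W,(.6437,-.1155),.07,.055,.075)))
for n in("top","side"):
    z=np.load(n+"0.npz");W=cloud(n,z["p"],z["d"])
    for nm,c,r in(("beaker",(.481,.358),.04),("bottle",(.548,.116),.025),("box",(.6437,-.1155),.03),("tall stuff",(.66,-.37),.12)):
        P=sel(W,c,r,.05,.5);print(n,nm,"top z",np.round(np.percentile(P[:,2],[90,99]),4))
```

```text
[ 375  214   63   59 3013]
tray (array([ 448.9, -354.7,  138.5,  139.9,    6.3]), np.float64(nan), 3013)
plate top (array([ 640.6, -120.7,   56.9]), np.float64(49.2), 632)
(array([ 641. , -120.4,   57. ]), np.float64(46.9), 995)
box body side (array([ 640.4, -136.9,   43.5,   97.1,   81.8]), np.float64(64.2), 245)
top beaker top z [0.1275 0.1312]
top bottle top z [0.1474 0.1491]
top box top z [0.0918 0.0935]
top tall stuff top z [0.1131 0.1151]
side beaker top z [0.1247 0.1282]
side bottle top z [0.1441 0.1456]
side box top z [0.0887 0.0899]
side tall stuff top z [0.1098 0.111 ]
```

```bash
cat >> h.py <<'E'
from scipy.spatial.transform import Rotation as Ro
def goto(x,y,z,yaw):
    "shift and turn (units of 5 deg) to the tool-down pose with closing axis at yaw deg"
    s=arm.read_state();R=Ro.from_quat(s["ee_rot"]);a=np.radians(yaw)
    ty=[np.cos(a),np.sin(a),0];tz=[0,0,-1];G=Ro.from_matrix(np.stack([np.cross(ty,tz),ty,tz],1))
    print("xyz",np.round(R.inv().apply(np.array([x,y,z])-s["tcp_pos"]),4),"dr",np.round((R.inv()*G).as_rotvec(degrees=True)/5,3),"t",s["clock"])
E
python3 -c "
from h import *
goto(.6436,-.1156,.2,-67)"
```

```text
xyz [-0.6501 -0.6043  0.0452] dr [-6.0000e-03  1.4000e-02  2.8126e+01] t 0.1
```

```bash
R='{"xyz":[-0.65,-0.604,0],"dr":[0,0,28.1]}'; python3 -m jog '[{"xyz":[-0.65,-0.604,0],"dr":[0,0,28.1]},{"xyz":[-0.65,-0.604,0],"dr":[0,0,28.1]},{"xyz":[-0.65,-0.604,0],"dr":[0,0,28.1]},{"xyz":[-0.65,-0.604,0],"dr":[0,0,28.1]},{"xyz":[-0.65,-0.604,0],"dr":[0,0,28.1]},{"xyz":[-0.65,-0.604,0],"dr":[0,0,28.1]},{"xyz":[-0.65,-0.604,0],"dr":[0,0,28.1]},{"xyz":[-0.65,-0.604,0],"dr":[0,0,28.1]},{"xyz":[-0.65,-0.604,0],"dr":[0,0,28.1]},{"xyz":[-0.65,-0.604,0],"dr":[0,0,28.1]},{"xyz":[-0.65,-0.604,0],"dr":[0,0,28.1]},{"xyz":[-0.65,-0.604,0],"dr":[0,0,28.1]},{"xyz":[-0.65,-0.604,0],"dr":[0,0,28.1]},{"xyz":[-0.65,-0.604,0],"dr":[0,0,28.1]},{"xyz":[-0.65,-0.604,0],"dr":[0,0,28.1]},{"xyz":[-0.65,-0.604,0],"dr":[0,0,28.1]},{"xyz":[-0.65,-0.604,0],"dr":[0,0,28.1]},{"xyz":[-0.65,-0.604,0],"dr":[0,0,28.1]},{"xyz":[-0.65,-0.604,0],"dr":[0,0,28.1]},{"xyz":[-0.65,-0.604,0],"dr":[0,0,28.1]}]' 1 50; python3 -c "
from h import *
goto(.6436,-.1156,.074,-67)"
```

```text
clock: 2.1
tcp_pos: [0.6436, -0.1157, 0.2444]
ee_rot: [0.98, 0.2, -0.001, -0.0]
wrist_force: [0.5, 0.9, -0.3]
grip_width: 0.0854
grasp_force: 0.0
xyz [2.000e-04 1.000e-04 1.704e-01] dr [-0.011  0.013  0.012] t 2.1
```

```bash
python3 -m jog '[{"xyz":[0,0,0.04],"dr":[0,0,0]},{"xyz":[0,0,0.08],"dr":[0,0,0]},{"xyz":[0,0,0.11],"dr":[0,0,0]},{"xyz":[0,0,0.135],"dr":[0,0,0]},{"xyz":[0,0,0.155],"dr":[0,0,0]},{"xyz":[0,0,0.165],"dr":[0,0,0]},{"xyz":[0,0,0.17],"dr":[0,0,0]},{"xyz":[0,0,0.17],"dr":[0,0,0]}]' 1 50 && python3 -m jog '[{"xyz":[0,0,0],"dr":[0,0,0]},{"xyz":[0,0,0],"dr":[0,0,0]},{"xyz":[0,0,0],"dr":[0,0,0]},{"xyz":[0,0,0],"dr":[0,0,0]},{"xyz":[0,0,0],"dr":[0,0,0]},{"xyz":[0,0,0],"dr":[0,0,0]},{"xyz":[0,0,0],"dr":[0,0,0]},{"xyz":[0,0,0],"dr":[0,0,0]}]' 0 50
```

```text
clock: 2.9
tcp_pos: [0.6436, -0.1146, 0.0756]
ee_rot: [0.98, 0.201, 0.0, 0.0]
wrist_force: [-0.5, -0.2, -0.0]
grip_width: 0.0855
grasp_force: 0.0
clock: 3.7
tcp_pos: [0.6442, -0.1152, 0.0767]
ee_rot: [0.98, 0.2, 0.001, 0.0]
wrist_force: [-1.2, 0.5, 6.0]
grip_width: 0.0551
grasp_force: 53.5
```

```bash
python3 -m jog '[{"xyz":[0,0,-0.005],"dr":[0,0,0]},{"xyz":[0,0,-0.015],"dr":[0,0,0]},{"xyz":[0,0,-0.03],"dr":[0,0,0]},{"xyz":[0,0,-0.055],"dr":[0,0,0]},{"xyz":[0,0,-0.085],"dr":[0,0,0]},{"xyz":[0,0,-0.12],"dr":[0,0,0]},{"xyz":[0,0,-0.14],"dr":[0,0,0]},{"xyz":[0,0,-0.15],"dr":[0,0,0]},{"xyz":[0,0,-0.15],"dr":[0,0,0]},{"xyz":[0,0,-0.15],"dr":[0,0,0]}]' 0 50; python3 -c "
from h import *
o=shot(1)
goto(.449,-.3548,.25,-83.7);goto(.449,-.3548,.03,-83.7)"
```

```text
clock: 4.7
tcp_pos: [0.6434, -0.1151, 0.2244]
ee_rot: [0.98, 0.2, -0.0, -0.0]
wrist_force: [0.0, -0.1, -2.3]
grip_width: 0.0552
grasp_force: 53.0
xyz [-0.2729  0.1442 -0.026 ] dr [-0.011  0.021  3.365] t 4.8
xyz [-0.2725  0.1444  0.194 ] dr [-0.011  0.021  3.365] t 4.8
```

View pics/side1.png

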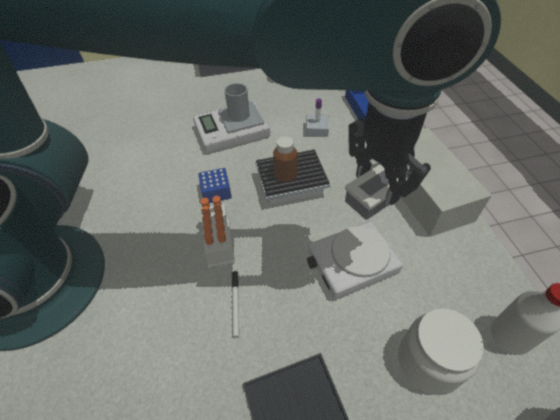

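The side view shows the box held level at about (380,185), with the plate empty at (360,248). Next I'll carry it to the tray.

```bash
python3 -m jog '[{"xyz":[-0.02,0.01,0],"dr":[0,0,0.2]},{"xyz":[-0.05,0.026,0],"dr":[0,0,0.6]},{"xyz":[-0.09,0.047,0],"dr":[0,0,1.1]},{"xyz":[-0.13,0.069,0],"dr":[0,0,1.6]},{"xyz":[-0.17,0.09,0],"dr":[0,0,2.1]},{"xyz":[-0.21,0.111,0],"dr":[0,0,2.6]},{"xyz":[-0.24,0.127,0],"dr":[0,0,3]},{"xyz":[-0.26,0.138,0],"dr":[0,0,3.3]},{"xyz":[-0.272,0.1443,0],"dr":[0,0,3.36]},{"xyz":[-0.2727,0.1443,0.03],"dr":[0,0,3.36]},{"xyz":[-0.2727,0.1443,0.07],"dr":[0,0,3.36]},{"xyz":[-0.2727,0.1443,0.11],"dr":[0,0,3.36]},{"xyz":[-0.2727,0.1443,0.145],"dr":[0,0,3.36]},{"xyz":[-0.2727,0.1443,0.17],"dr":[0,0,3.36]},{"xyz":[-0.2727,0.1443,0.18],"dr":[0,0,3.36]},{"xyz":[-0.2727,0.1443,0.185],"dr":[0,0,3.36]},{"xyz":[-0.2727,0.1443,0.185],"dr":[0,0,3.36]},{"xyz":[-0.2727,0.1443,0.185],"dr":[0,0,3.36]}]' 0 50; python3 -c "
from h import *
goto(.449,-.3548,.0315,-83.7)"
```

```text
clock: 6.6
tcp_pos: [0.4501, -0.3553, 0.0416]
ee_rot: [0.998, 0.055, 0.001, 0.001]
wrist_force: [0.6, -0.1, -1.3]
grip_width: 0.0548
grasp_force: 53.1
xyz [-0.0011 -0.0006  0.0101] dr [ 0.014 -0.013  0.008] t 6.6
```

```bash
python3 -m jog '[{"xyz":[0,0,0.003],"dr":[0,0,0]},{"xyz":[0,0,0.005],"dr":[0,0,0]},{"xyz":[0,0,0.007],"dr":[0,0,0]},{"xyz":[0,0,0.008],"dr":[0,0,0]},{"xyz":[0,0,0.008],"dr":[0,0,0]}]' 0 50
```

```text
clock: 7.1
tcp_pos: [0.4495, -0.3549, 0.0327]
ee_rot: [0.998, 0.055, -0.0, -0.0]
wrist_force: [-2.9, 1.8, 4.5]
grip_width: 0.0551
grasp_force: 53.7
```

```bash
python3 -m jog '[{"xyz":[0,0,0.0005],"dr":[0,0,0]},{"xyz":[0,0,0.0005],"dr":[0,0,0]}]' 0 50; python3 -m jog '[{"xyz":[0,0,0],"dr":[0,0,0]},{"xyz":[0,0,0],"dr":[0,0,0]},{"xyz":[0,0,0],"dr":[0,0,0]},{"xyz":[0,0,0],"dr":[0,0,0]},{"xyz":[0,0,0],"dr":[0,0,0]},{"xyz":[0,0,0],"dr":[0,0,0]},{"xyz":[0,0,-0.01],"dr":[0,0,0]},{"xyz":[0,0,-0.03],"dr":[0,0,0]},{"xyz":[0,0,-0.07],"dr":[0,0,0]},{"xyz":[0,0,-0.12],"dr":[0,0,0]},{"xyz":[0,0,-0.17],"dr":[0,0,0]},{"xyz":[0,0,-0.21],"dr":[0,0,0]},{"xyz":[0,0,-0.21],"dr":[0,0,0]}]' 1 50; python3 -c "
from h import *
goto(.4813,.358,.24,30)"
```

```text
clock: 7.3
tcp_pos: [0.4496, -0.355, 0.0327]
ee_rot: [0.998, 0.055, -0.0, 0.0]
wrist_force: [-6.6, 4.7, 10.3]
grip_width: 0.0551
grasp_force: 54.3
clock: 8.6
tcp_pos: [0.4506, -0.3558, 0.2493]
ee_rot: [0.998, 0.055, 0.003, 0.003]
wrist_force: [-0.3, -0.7, 0.1]
grip_width: 0.0854
grasp_force: 0.0
xyz [ 0.1092 -0.7061  0.0051] dr [  0.121   0.031 -22.734] t 8.6
```

```bash
python3 -m jog '[{"xyz":[0.109,-0.706,0.005],"dr":[0,0,-22.7]},{"xyz":[0.109,-0.706,0.005],"dr":[0,0,-22.7]},{"xyz":[0.109,-0.706,0.005],"dr":[0,0,-22.7]},{"xyz":[0.109,-0.706,0.005],"dr":[0,0,-22.7]},{"xyz":[0.109,-0.706,0.005],"dr":[0,0,-22.7]},{"xyz":[0.109,-0.706,0.005],"dr":[0,0,-22.7]},{"xyz":[0.109,-0.706,0.005],"dr":[0,0,-22.7]},{"xyz":[0.109,-0.706,0.005],"dr":[0,0,-22.7]},{"xyz":[0.109,-0.706,0.005],"dr":[0,0,-22.7]},{"xyz":[0.109,-0.706,0.005],"dr":[0,0,-22.7]},{"xyz":[0.109,-0.706,0.005],"dr":[0,0,-22.7]},{"xyz":[0.109,-0.706,0.005],"dr":[0,0,-22.7]},{"xyz":[0.109,-0.706,0.005],"dr":[0,0,-22.7]},{"xyz":[0.109,-0.706,0.005],"dr":[0,0,-22.7]},{"xyz":[0.109,-0.706,0.005],"dr":[0,0,-22.7]},{"xyz":[0.109,-0.706,0.005],"dr":[0,0,-22.7]},{"xyz":[0.109,-0.706,0.005],"dr":[0,0,-22.7]},{"xyz":[0.109,-0.706,0.005],"dr":[0,0,-22.7]},{"xyz":[0.109,-0.706,0.005],"dr":[0,0,-22.7]}]' 1 50; python3 -c "
from h import *
goto(.4813,.358,.098,30)
p,d=arm.get_image('top');cv2.imwrite('pics/top2.png',p[...,::-1]);W=cloud('top',p,d)
P=sel(W,(.449,-.355),.062,.035,.07);print('box in tray',rect(P))"
```

```text
clock: 10.5
tcp_pos: [0.4804, 0.3576, 0.2372]
ee_rot: [0.502, 0.865, 0.0, 0.0]
wrist_force: [-0.3, 0.3, 0.4]
grip_width: 0.0853
grasp_force: 0.0
xyz [-1.000e-04  9.000e-04  1.392e-01] dr [ 0.007  0.001 -0.053] t 10.5
box in tray (array([ 449.6, -356.5,   89.9,   57.1,    6.5]), np.float64(45.3), 850)
```

View pics/top2.png

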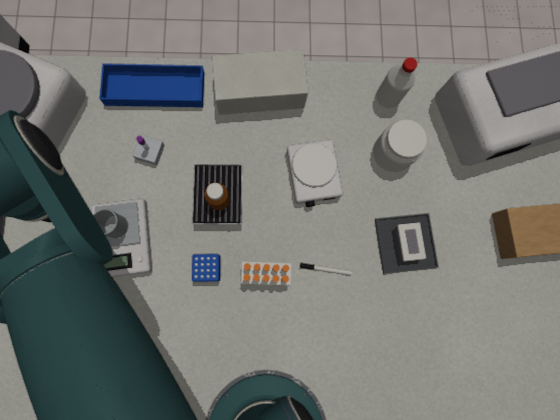

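The box stands flat in the tray at (411,242), centred within 2 mm. Next I'll grasp the beaker.

```bash
python3 -m jog '[{"xyz":[0,0.001,0.03],"dr":[0,0,0]},{"xyz":[0,0.001,0.06],"dr":[0,0,0]},{"xyz":[0,0.001,0.09],"dr":[0,0,0]},{"xyz":[0,0.001,0.115],"dr":[0,0,0]},{"xyz":[0,0.001,0.13],"dr":[0,0,0]},{"xyz":[0,0.001,0.14],"dr":[0,0,0]},{"xyz":[0,0.001,0.14],"dr":[0,0,0]},{"xyz":[0,0.001,0.14],"dr":[0,0,0]}]' 1 40 && python3 -m jog '[{"xyz":[0,0,0],"dr":[0,0,0]},{"xyz":[0,0,0],"dr":[0,0,0]},{"xyz":[0,0,0],"dr":[0,0,0]},{"xyz":[0,0,0],"dr":[0,0,0]},{"xyz":[0,0,0],"dr":[0,0,0]},{"xyz":[0,0,0],"dr":[0,0,0]},{"xyz":[0,0,0],"dr":[0,0,0]},{"xyz":[0,0,0],"dr":[0,0,0]}]' 0 40
```

```text
clock: 11.35
tcp_pos: [0.4814, 0.3594, 0.0979]
ee_rot: [0.501, 0.865, 0.001, 0.0]
wrist_force: [1.2, -0.2, 0.2]
grip_width: 0.0857
grasp_force: 0.0
clock: 12.15
tcp_pos: [0.4814, 0.3596, 0.098]
ee_rot: [0.501, 0.865, 0.001, 0.0]
wrist_force: [-0.6, -0.9, 7.1]
grip_width: 0.0556
grasp_force: 43.1
```

```bash
python3 -m jog '[{"xyz":[0,0,-0.005],"dr":[0,0,0]},{"xyz":[0,0,-0.015],"dr":[0,0,0]},{"xyz":[0,0,-0.035],"dr":[0,0,0]},{"xyz":[0,0,-0.065],"dr":[0,0,0]},{"xyz":[0,0,-0.1],"dr":[0,0,0]},{"xyz":[0,0,-0.125],"dr":[0,0,0]},{"xyz":[0,0,-0.14],"dr":[0,0,0]},{"xyz":[0,0,-0.15],"dr":[0,0,0]},{"xyz":[0,0,-0.15],"dr":[0,0,0]},{"xyz":[0,0,-0.15],"dr":[0,0,0]}]' 0 40; python3 -c "
from h import *
goto(.641,-.1202,.248,-10)
o=shot(3)
for n in o: print(n,circ(sel(o[n][1],(.4815,.359),.04,.18,.29)))"
```

```text
clock: 13.15
tcp_pos: [0.4808, 0.3592, 0.2456]
ee_rot: [0.501, 0.865, -0.001, -0.0]
wrist_force: [-0.6, 0.1, -1.3]
grip_width: 0.0559
grasp_force: 42.7
xyz [-0.4956 -0.0994 -0.0022] dr [-1.500e-02  7.000e-03  7.965e+00] t 13.15
top (array([481. , 354.5,  27.6]), np.float64(236.1), 363)
side (array([482.3, 357.3,  39.8]), np.float64(251.2), 1160)
```

View pics/side3.png

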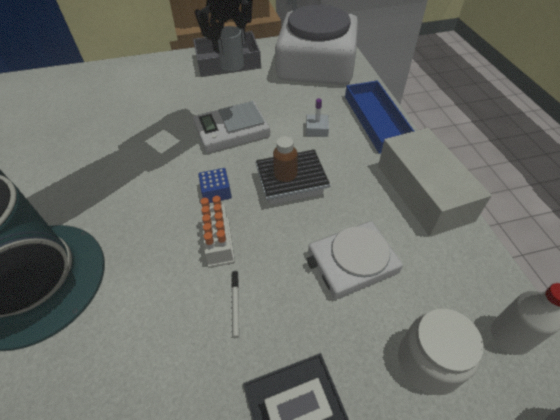

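The side view shows the beaker upright in the gripper at (231,48), with the pan empty. Carrying it to the stirrer.

```bash
python3 -m jog '[{"xyz":[-0.015,-0.003,0],"dr":[0,0,0.2]},{"xyz":[-0.04,-0.008,0],"dr":[0,0,0.6]},{"xyz":[-0.08,-0.016,0],"dr":[0,0,1.2]},{"xyz":[-0.12,-0.024,0],"dr":[0,0,1.9]},{"xyz":[-0.16,-0.032,0],"dr":[0,0,2.5]},{"xyz":[-0.2,-0.04,0],"dr":[0,0,3.2]},{"xyz":[-0.24,-0.048,0],"dr":[0,0,3.8]},{"xyz":[-0.28,-0.056,0],"dr":[0,0,4.5]},{"xyz":[-0.32,-0.064,0],"dr":[0,0,5.1]},{"xyz":[-0.36,-0.072,0],"dr":[0,0,5.8]},{"xyz":[-0.4,-0.08,0],"dr":[0,0,6.4]},{"xyz":[-0.44,-0.088,0],"dr":[0,0,7.1]},{"xyz":[-0.47,-0.094,0],"dr":[0,0,7.6]},{"xyz":[-0.487,-0.098,0],"dr":[0,0,7.9]},{"xyz":[-0.4955,-0.0994,0],"dr":[0,0,8]},{"xyz":[-0.4955,-0.0994,0],"dr":[0,0,8]},{"xyz":[-0.4955,-0.0994,0],"dr":[0,0,8]}]' 0 40; python3 -c "
from h import *
goto(.641,-.1202,.098,-10)"
```

```text
clock: 14.95
tcp_pos: [0.641, -0.1192, 0.2468]
ee_rot: [0.767, 0.642, 0.0, -0.0]
wrist_force: [0.1, 0.7, -1.2]
grip_width: 0.0562
grasp_force: 42.7
xyz [-0.001   0.0002  0.1488] dr [-0.002 -0.003 -0.022] t 14.95
```

```bash
python3 -m jog '[{"xyz":[-0.0005,0,0.02],"dr":[0,0,0]},{"xyz":[-0.0005,0,0.05],"dr":[0,0,0]},{"xyz":[-0.0005,0,0.08],"dr":[0,0,0]},{"xyz":[-0.0005,0,0.11],"dr":[0,0,0]},{"xyz":[-0.0005,0,0.13],"dr":[0,0,0]},{"xyz":[-0.0005,0,0.14],"dr":[0,0,0]},{"xyz":[-0.0005,0,0.144],"dr":[0,0,0]},{"xyz":[-0.0005,0,0.147],"dr":[0,0,0]},{"xyz":[-0.0005,0,0.1485],"dr":[0,0,0]},{"xyz":[-0.0005,0,0.1485],"dr":[0,0,0]},{"xyz":[-0.0005,0,0.1485],"dr":[0,0,0]}]' 0 40
```

```text
clock: 16.05
tcp_pos: [0.6413, -0.1206, 0.099]
ee_rot: [0.767, 0.642, 0.0, 0.0]
wrist_force: [0.3, 0.5, -1.1]
grip_width: 0.0561
grasp_force: 42.7
```

No contact yet, so I'll lower it in small steps.

```bash
python3 -m jog '[{"xyz":[0,0,0.0005],"dr":[0,0,0]},{"xyz":[0,0,0.001],"dr":[0,0,0]},{"xyz":[0,0,0.001],"dr":[0,0,0]}]' 0 40
```

```text
clock: 16.35
tcp_pos: [0.6412, -0.1206, 0.098]
ee_rot: [0.767, 0.642, 0.0, 0.0]
wrist_force: [-2.0, 0.0, 5.0]
grip_width: 0.0558
grasp_force: 43.1
```

Contact. Release and retreat, then over to the bottle.

```bash
python3 -m jog '[{"xyz":[0,0,0],"dr":[0,0,0]},{"xyz":[0,0,0],"dr":[0,0,0]},{"xyz":[0,0,0],"dr":[0,0,0]},{"xyz":[0,0,0],"dr":[0,0,0]},{"xyz":[0,0,0],"dr":[0,0,0]},{"xyz":[0,0,0],"dr":[0,0,0]},{"xyz":[0,0,-0.01],"dr":[0,0,0]},{"xyz":[0,0,-0.03],"dr":[0,0,0]},{"xyz":[0,0,-0.06],"dr":[0,0,0]},{"xyz":[0,0,-0.1],"dr":[0,0,0]},{"xyz":[0,0,-0.13],"dr":[0,0,0]},{"xyz":[0,0,-0.15],"dr":[0,0,0]},{"xyz":[0,0,-0.15],"dr":[0,0,0]}]' 1 40; python3 -c "
from h import *
goto(.548,.116,.25,12)"
```

```text
clock: 17.65
tcp_pos: [0.6418, -0.1207, 0.2518]
ee_rot: [0.767, 0.642, 0.002, 0.002]
wrist_force: [0.3, 0.3, 0.5]
grip_width: 0.0857
grasp_force: 0.0
xyz [ 0.2164 -0.1342  0.001 ] dr [ 0.061  0.015 -4.435] t 17.65
```

```bash
python3 -m jog '[{"xyz":[0.216,-0.134,0],"dr":[0,0,-4.4]},{"xyz":[0.216,-0.134,0],"dr":[0,0,-4.4]},{"xyz":[0.216,-0.134,0],"dr":[0,0,-4.4]},{"xyz":[0.216,-0.134,0],"dr":[0,0,-4.4]},{"xyz":[0.216,-0.134,0],"dr":[0,0,-4.4]},{"xyz":[0.216,-0.134,0],"dr":[0,0,-4.4]},{"xyz":[0.216,-0.134,0],"dr":[0,0,-4.4]},{"xyz":[0.216,-0.134,0],"dr":[0,0,-4.4]}]' 1 40; python3 -c "
from h import *
goto(.548,.116,.093,12)
o=shot(4)
for n in o: print(n,circ(sel(o[n][1],(.641,-.1205),.045,.115,.14)))"
```

```text
clock: 18.45
tcp_pos: [0.5476, 0.115, 0.247]
ee_rot: [0.631, 0.776, -0.0, -0.0]
wrist_force: [0.7, 0.2, 0.1]
grip_width: 0.0853
grasp_force: 0.0
xyz [0.0009 0.0007 0.154 ] dr [-0.005  0.003 -0.038] t 18.45
top (array([ 641.5, -121.7,   29.6]), np.float64(127.1), 191)
side (array([ 642.4, -121.3,   29.8]), np.float64(124.1), 366)
```

View pics/side4.png

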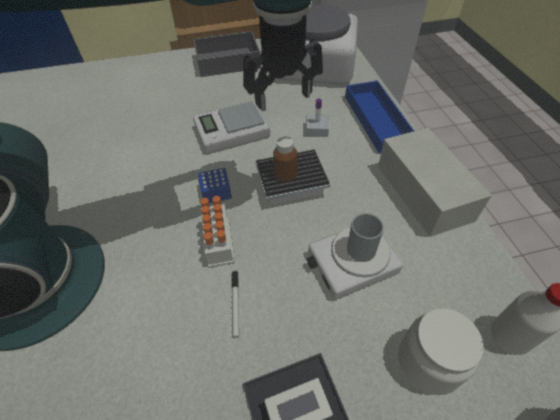

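The beaker stands upright on the plate at (365,238), centred within about 1.5 mm. Next I'll grasp the bottle.

```bash
python3 -m jog '[{"xyz":[0.001,0.0005,0.03],"dr":[0,0,0]},{"xyz":[0.001,0.0005,0.06],"dr":[0,0,0]},{"xyz":[0.001,0.0005,0.09],"dr":[0,0,0]},{"xyz":[0.001,0.0005,0.12],"dr":[0,0,0]},{"xyz":[0.001,0.0005,0.14],"dr":[0,0,0]},{"xyz":[0.001,0.0005,0.15],"dr":[0,0,0]},{"xyz":[0.001,0.0005,0.154],"dr":[0,0,0]},{"xyz":[0.001,0.0005,0.154],"dr":[0,0,0]}]' 1 60 && python3 -m jog '[{"xyz":[0,0,0],"dr":[0,0,0]},{"xyz":[0,0,0],"dr":[0,0,0]},{"xyz":[0,0,0],"dr":[0,0,0]},{"xyz":[0,0,0],"dr":[0,0,0]},{"xyz":[0,0,0],"dr":[0,0,0]},{"xyz":[0,0,0],"dr":[0,0,0]},{"xyz":[0,0,0],"dr":[0,0,0]},{"xyz":[0,0,0],"dr":[0,0,0]}]' 0 60
```

```text
clock: 19.35
tcp_pos: [0.548, 0.1164, 0.0936]
ee_rot: [0.631, 0.776, 0.0, 0.0]
wrist_force: [1.0, 0.3, -0.6]
grip_width: 0.0852
grasp_force: 0.0
clock: 20.15
tcp_pos: [0.5482, 0.1169, 0.0947]
ee_rot: [0.63, 0.776, 0.001, 0.001]
wrist_force: [-0.2, -1.1, 6.6]
grip_width: 0.0526
grasp_force: 63.1
```

```bash
python3 -m jog '[{"xyz":[0,0,-0.005],"dr":[0,0,0]},{"xyz":[0,0,-0.015],"dr":[0,0,0]},{"xyz":[0,0,-0.035],"dr":[0,0,0]},{"xyz":[0,0,-0.065],"dr":[0,0,0]},{"xyz":[0,0,-0.1],"dr":[0,0,0]},{"xyz":[0,0,-0.125],"dr":[0,0,0]},{"xyz":[0,0,-0.14],"dr":[0,0,0]},{"xyz":[0,0,-0.15],"dr":[0,0,0]},{"xyz":[0,0,-0.15],"dr":[0,0,0]},{"xyz":[0,0,-0.15],"dr":[0,0,0]}]' 0 60; python3 -c "
from h import *
goto(.4863,.3572,.243,30)"
```

```text
clock: 21.15
tcp_pos: [0.5474, 0.1168, 0.2421]
ee_rot: [0.631, 0.776, -0.001, -0.0]
wrist_force: [0.3, 0.2, -1.7]
grip_width: 0.0521
grasp_force: 63.2
xyz [ 0.2478 -0.0106 -0.0008] dr [-0.016 -0.004 -3.635] t 21.15
```

```bash
python3 -m jog '[{"xyz":[0.015,-0.0006,0],"dr":[0,0,-0.2]},{"xyz":[0.04,-0.0017,0],"dr":[0,0,-0.6]},{"xyz":[0.08,-0.0034,0],"dr":[0,0,-1.2]},{"xyz":[0.12,-0.005,0],"dr":[0,0,-1.8]},{"xyz":[0.16,-0.007,0],"dr":[0,0,-2.4]},{"xyz":[0.2,-0.0086,0],"dr":[0,0,-3]},{"xyz":[0.23,-0.01,0],"dr":[0,0,-3.4]},{"xyz":[0.243,-0.0104,0],"dr":[0,0,-3.6]},{"xyz":[0.2478,-0.0106,0],"dr":[0,0,-3.6]},{"xyz":[0.2478,-0.0106,0],"dr":[0,0,-3.6]},{"xyz":[0.2478,-0.0106,0],"dr":[0,0,-3.6]}]' 0 60; python3 -c "
from h import *
goto(.4863,.3572,.0945,30)"
```

```text
clock: 22.25
tcp_pos: [0.4867, 0.3564, 0.2431]
ee_rot: [0.502, 0.865, -0.0, 0.0]
wrist_force: [-0.1, 0.1, -1.8]
grip_width: 0.0523
grasp_force: 63.1
xyz [1.000e-03 1.000e-04 1.486e-01] dr [-0.003  0.003 -0.049] t 22.25
```

```bash
python3 -m jog '[{"xyz":[0.0005,0,0.02],"dr":[0,0,0]},{"xyz":[0.0005,0,0.05],"dr":[0,0,0]},{"xyz":[0.0005,0,0.08],"dr":[0,0,0]},{"xyz":[0.0005,0,0.11],"dr":[0,0,0]},{"xyz":[0.0005,0,0.13],"dr":[0,0,0]},{"xyz":[0.0005,0,0.14],"dr":[0,0,0]},{"xyz":[0.0005,0,0.144],"dr":[0,0,0]},{"xyz":[0.0005,0,0.146],"dr":[0,0,0]},{"xyz":[0.0005,0,0.147],"dr":[0,0,0]},{"xyz":[0.0005,0,0.147],"dr":[0,0,0]},{"xyz":[0.0005,0,0.147],"dr":[0,0,0]}]' 0 60;python3 -m jog '[{"xyz":[0,0,0.0005],"dr":[0,0,0]},{"xyz":[0,0,0.001],"dr":[0,0,0]},{"xyz":[0,0,0.001],"dr":[0,0,0]}]' 0 60
```

```text
clock: 23.35
tcp_pos: [0.4864, 0.3578, 0.097]
ee_rot: [0.501, 0.865, 0.0, 0.0]
wrist_force: [-0.0, 0.4, -1.5]
grip_width: 0.0522
grasp_force: 63.2
clock: 23.65
tcp_pos: [0.4862, 0.3577, 0.0953]
ee_rot: [0.501, 0.865, -0.0, -0.0]
wrist_force: [0.5, -0.2, -2.8]
grip_width: 0.0524
grasp_force: 63.2
```

```bash
python3 -m jog '[{"xyz":[0,0,0.0005],"dr":[0,0,0]},{"xyz":[0,0,0.001],"dr":[0,0,0]},{"xyz":[0,0,0.001],"dr":[0,0,0]}]' 0 60
```

```text
clock: 23.95
tcp_pos: [0.4863, 0.3577, 0.0948]
ee_rot: [0.501, 0.865, 0.0, 0.0]
wrist_force: [-3.6, -1.2, 4.9]
grip_width: 0.0524
grasp_force: 63.7
```

Contact. Release, retreat and head for the box.

```bash
python3 -m jog '[{"xyz":[0,0,0],"dr":[0,0,0]},{"xyz":[0,0,0],"dr":[0,0,0]},{"xyz":[0,0,0],"dr":[0,0,0]},{"xyz":[0,0,0],"dr":[0,0,0]},{"xyz":[0,0,0],"dr":[0,0,0]},{"xyz":[0,0,0],"dr":[0,0,0]},{"xyz":[0,0,-0.01],"dr":[0,0,0]},{"xyz":[0,0,-0.03],"dr":[0,0,0]},{"xyz":[0,0,-0.06],"dr":[0,0,0]},{"xyz":[0,0,-0.1],"dr":[0,0,0]},{"xyz":[0,0,-0.13],"dr":[0,0,0]},{"xyz":[0,0,-0.15],"dr":[0,0,0]},{"xyz":[0,0,-0.15],"dr":[0,0,0]}]' 1 50; python3 -c "
from h import *
goto(.4496,-.356,.245,-83.6)"
```

```text
clock: 25.25
tcp_pos: [0.4869, 0.3581, 0.2486]
ee_rot: [0.501, 0.865, 0.002, 0.001]
wrist_force: [-0.4, 0.5, -0.5]
grip_width: 0.085
grasp_force: 0.0
xyz [-0.601  -0.3875  0.0014] dr [ 0.035 -0.063 22.685] t 25.25
```

```bash
python3 -m jog '[{"xyz":[-0.601,-0.3875,0],"dr":[0,0,22.7]},{"xyz":[-0.601,-0.3875,0],"dr":[0,0,22.7]},{"xyz":[-0.601,-0.3875,0],"dr":[0,0,22.7]},{"xyz":[-0.601,-0.3875,0],"dr":[0,0,22.7]},{"xyz":[-0.601,-0.3875,0],"dr":[0,0,22.7]},{"xyz":[-0.601,-0.3875,0],"dr":[0,0,22.7]},{"xyz":[-0.601,-0.3875,0],"dr":[0,0,22.7]},{"xyz":[-0.601,-0.3875,0],"dr":[0,0,22.7]},{"xyz":[-0.601,-0.3875,0],"dr":[0,0,22.7]},{"xyz":[-0.601,-0.3875,0],"dr":[0,0,22.7]},{"xyz":[-0.601,-0.3875,0],"dr":[0,0,22.7]},{"xyz":[-0.601,-0.3875,0],"dr":[0,0,22.7]},{"xyz":[-0.601,-0.3875,0],"dr":[0,0,22.7]},{"xyz":[-0.601,-0.3875,0],"dr":[0,0,22.7]},{"xyz":[-0.601,-0.3875,0],"dr":[0,0,22.7]},{"xyz":[-0.601,-0.3875,0],"dr":[0,0,22.7]},{"xyz":[-0.601,-0.3875,0],"dr":[0,0,22.7]},{"xyz":[-0.601,-0.3875,0],"dr":[0,0,22.7]},{"xyz":[-0.601,-0.3875,0],"dr":[0,0,22.7]}]' 1 50; python3 -c "
from h import *
goto(.4496,-.356,.032,-83.6)
o=shot(5)
for n in o: print(n,circ(sel(o[n][1],(.486,.357),.04,.135,.16)))"
```

```text
clock: 27.15
tcp_pos: [0.4493, -0.3553, 0.2446]
ee_rot: [0.998, 0.056, 0.0, 0.0]
wrist_force: [-0.5, 0.5, 0.4]
grip_width: 0.0849
grasp_force: 0.0
xyz [1.000e-04 7.000e-04 2.126e-01] dr [ 0.004 -0.005  0.004] t 27.15
top (array([486. , 355.2,  18.4]), np.float64(145.6), 242)
side (array([0., 0., 0.]), np.float64(nan), 0)
  return _methods._mean(a, axis=axis, dtype=dtype,
  ret = ret.dtype.type(ret / rcount)
```

View pics/side5.png

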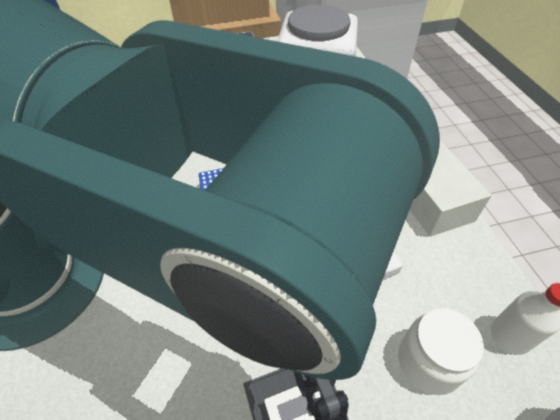

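The arm hides the side view, with the gripper above the tray at (310,395). The top view puts the bottle at (486, 355) mm, within 2 mm of the pan centre. Next I'll grasp the box.

```bash
python3 -m jog '[{"xyz":[0,0.0005,0.04],"dr":[0,0,0]},{"xyz":[0,0.0005,0.08],"dr":[0,0,0]},{"xyz":[0,0.0005,0.12],"dr":[0,0,0]},{"xyz":[0,0.0005,0.155],"dr":[0,0,0]},{"xyz":[0,0.0005,0.185],"dr":[0,0,0]},{"xyz":[0,0.0005,0.2],"dr":[0,0,0]},{"xyz":[0,0.0005,0.21],"dr":[0,0,0]},{"xyz":[0,0.0005,0.213],"dr":[0,0,0]},{"xyz":[0,0.0005,0.213],"dr":[0,0,0]}]' 1 50 && python3 -m jog '[{"xyz":[0,0,0],"dr":[0,0,0]},{"xyz":[0,0,0],"dr":[0,0,0]},{"xyz":[0,0,0],"dr":[0,0,0]},{"xyz":[0,0,0],"dr":[0,0,0]},{"xyz":[0,0,0],"dr":[0,0,0]},{"xyz":[0,0,0],"dr":[0,0,0]},{"xyz":[0,0,0],"dr":[0,0,0]},{"xyz":[0,0,0],"dr":[0,0,0]}]' 0 50 && python3 -m jog '[{"xyz":[0,0,-0.005],"dr":[0,0,0]},{"xyz":[0,0,-0.015],"dr":[0,0,0]},{"xyz":[0,0,-0.035],"dr":[0,0,0]},{"xyz":[0,0,-0.065],"dr":[0,0,0]},{"xyz":[0,0,-0.1],"dr":[0,0,0]},{"xyz":[0,0,-0.14],"dr":[0,0,0]},{"xyz":[0,0,-0.175],"dr":[0,0,0]},{"xyz":[0,0,-0.2],"dr":[0,0,0]},{"xyz":[0,0,-0.21],"dr":[0,0,0]},{"xyz":[0,0,-0.21],"dr":[0,0,0]}]' 0 50; python3 -c "
from h import *
goto(.5646,.1195,.24,-89.5)"
```

```text
clock: 28.15
tcp_pos: [0.4494, -0.3572, 0.0322]
ee_rot: [0.998, 0.055, 0.0, 0.0]
wrist_force: [-0.0, 0.3, 0.6]
grip_width: 0.0855
grasp_force: 0.0
clock: 28.95
tcp_pos: [0.4495, -0.3573, 0.0326]
ee_rot: [0.998, 0.055, 0.001, 0.001]
wrist_force: [-1.2, 1.6, 6.8]
grip_width: 0.055
grasp_force: 53.5
clock: 29.95
tcp_pos: [0.4492, -0.3571, 0.2427]
ee_rot: [0.998, 0.055, 0.001, 0.001]
wrist_force: [-0.2, 0.0, -1.2]
grip_width: 0.0546
grasp_force: 53.1
xyz [ 0.1672 -0.461   0.0022] dr [ 0.017 -0.018  1.165] t 29.95
```

```bash
python3 -m jog '[{"xyz":[0.005,-0.014,0],"dr":[0,0,0]},{"xyz":[0.014,-0.039,0],"dr":[0,0,0.1]},{"xyz":[0.027,-0.074,0],"dr":[0,0,0.2]},{"xyz":[0.041,-0.113,0],"dr":[0,0,0.3]},{"xyz":[0.055,-0.152,0],"dr":[0,0,0.4]},{"xyz":[0.069,-0.19,0],"dr":[0,0,0.5]},{"xyz":[0.083,-0.229,0],"dr":[0,0,0.6]},{"xyz":[0.097,-0.267,0],"dr":[0,0,0.7]},{"xyz":[0.111,-0.306,0],"dr":[0,0,0.8]},{"xyz":[0.125,-0.345,0],"dr":[0,0,0.9]},{"xyz":[0.139,-0.383,0],"dr":[0,0,1]},{"xyz":[0.151,-0.416,0],"dr":[0,0,1.1]},{"xyz":[0.161,-0.444,0],"dr":[0,0,1.16]},{"xyz":[0.1672,-0.461,0],"dr":[0,0,1.16]},{"xyz":[0.1672,-0.461,0],"dr":[0,0,1.16]},{"xyz":[0.1672,-0.461,0],"dr":[0,0,1.16]}]' 0 50; python3 -c "
from h import *
goto(.5646,.1195,.0765,-89.5)"
```

```text
clock: 31.55
tcp_pos: [0.564, 0.1195, 0.2404]
ee_rot: [1.0, 0.005, -0.001, 0.0]
wrist_force: [0.1, -0.7, -1.1]
grip_width: 0.0547
grasp_force: 53.2
xyz [ 8.000e-04 -1.000e-04  1.639e-01] dr [0.006 0.016 0.013] t 31.55
```

```bash
python3 -m jog '[{"xyz":[0,0,0.02],"dr":[0,0,0]},{"xyz":[0,0,0.05],"dr":[0,0,0]},{"xyz":[0,0,0.085],"dr":[0,0,0]},{"xyz":[0,0,0.12],"dr":[0,0,0]},{"xyz":[0,0,0.14],"dr":[0,0,0]},{"xyz":[0,0,0.152],"dr":[0,0,0]},{"xyz":[0,0,0.158],"dr":[0,0,0]},{"xyz":[0,0,0.161],"dr":[0,0,0]},{"xyz":[0,0,0.162],"dr":[0,0,0]},{"xyz":[0,0,0.162],"dr":[0,0,0]},{"xyz":[0,0,0.162],"dr":[0,0,0]}]' 0 50;python3 -m jog '[{"xyz":[0,0,0.0005],"dr":[0,0,0]},{"xyz":[0,0,0.001],"dr":[0,0,0]},{"xyz":[0,0,0.001],"dr":[0,0,0]}]' 0 50
```

```text
clock: 32.65
tcp_pos: [0.5648, 0.1197, 0.0801]
ee_rot: [1.0, 0.005, 0.001, -0.0]
wrist_force: [-0.0, 0.8, -1.0]
grip_width: 0.0549
grasp_force: 53.1
clock: 32.95
tcp_pos: [0.5644, 0.1197, 0.0783]
ee_rot: [1.0, 0.005, -0.0, 0.0]
wrist_force: [-0.7, 0.2, -0.8]
grip_width: 0.055
grasp_force: 53.1
```

```bash
python3 -m jog '[{"xyz":[0,0,0.0005],"dr":[0,0,0]},{"xyz":[0,0,0.001],"dr":[0,0,0]},{"xyz":[0,0,0.001],"dr":[0,0,0]}]' 0 50
```

```text
clock: 33.25
tcp_pos: [0.5644, 0.1196, 0.0772]
ee_rot: [1.0, 0.005, -0.0, 0.0]
wrist_force: [0.6, 0.9, -1.1]
grip_width: 0.0554
grasp_force: 53.1
```

```bash
python3 -m jog '[{"xyz":[0,0,0.0005],"dr":[0,0,0]},{"xyz":[0,0,0.001],"dr":[0,0,0]},{"xyz":[0,0,0.001],"dr":[0,0,0]}]' 0 50
```

```text
clock: 33.55
tcp_pos: [0.5644, 0.1197, 0.0766]
ee_rot: [1.0, 0.005, 0.0, 0.0]
wrist_force: [-2.8, -0.1, 4.8]
grip_width: 0.0551
grasp_force: 53.7
```

Contact. Release, retreat and move clear to the side for a final look.

```bash
python3 -m jog '[{"xyz":[0,0,0],"dr":[0,0,0]},{"xyz":[0,0,0],"dr":[0,0,0]},{"xyz":[0,0,0],"dr":[0,0,0]},{"xyz":[0,0,0],"dr":[0,0,0]},{"xyz":[0,0,0],"dr":[0,0,0]},{"xyz":[0,0,0],"dr":[0,0,0]},{"xyz":[0,0,-0.01],"dr":[0,0,0]},{"xyz":[0,0,-0.03],"dr":[0,0,0]},{"xyz":[0,0,-0.07],"dr":[0,0,0]},{"xyz":[0,0,-0.12],"dr":[0,0,0]},{"xyz":[0,0,-0.16],"dr":[0,0,0]},{"xyz":[0,0,-0.18],"dr":[0,0,0]},{"xyz":[0,0,-0.18],"dr":[0,0,0]}]' 1 50; python3 -c "
from h import *
goto(.4,-.4,.26,-83)"
```

```text
clock: 34.85
tcp_pos: [0.5652, 0.1198, 0.2608]
ee_rot: [1.0, 0.005, 0.003, -0.0]
wrist_force: [-0.6, -0.4, -0.2]
grip_width: 0.0854
grasp_force: 0.0
xyz [-0.1699  0.5182 -0.0006] dr [-0.006 -0.065 -1.295] t 34.85
```

```bash
python3 -m jog '[{"xyz":[-0.32,-0.5,0],"dr":[0,0,-14]},{"xyz":[-0.32,-0.5,0],"dr":[0,0,-14]},{"xyz":[-0.32,-0.5,0],"dr":[0,0,-14]},{"xyz":[-0.32,-0.5,0],"dr":[0,0,-14]},{"xyz":[-0.32,-0.5,0],"dr":[0,0,-14]},{"xyz":[-0.32,-0.5,0],"dr":[0,0,-14]},{"xyz":[-0.32,-0.5,0],"dr":[0,0,-14]},{"xyz":[-0.32,-0.5,0],"dr":[0,0,-14]},{"xyz":[-0.32,-0.5,0],"dr":[0,0,-14]},{"xyz":[-0.32,-0.5,0],"dr":[0,0,-14]},{"xyz":[-0.32,-0.5,0],"dr":[0,0,-14]},{"xyz":[-0.32,-0.5,0],"dr":[0,0,-14]},{"xyz":[-0.32,-0.5,0],"dr":[0,0,-14]},{"xyz":[-0.32,-0.5,0],"dr":[0,0,-14]},{"xyz":[-0.32,-0.5,0],"dr":[0,0,-14]},{"xyz":[-0.32,-0.5,0],"dr":[0,0,-14]}]' 1 50; python3 -c "
from h import *
o=shot(6)
for n in o:
    W=o[n][1]
    print(n,circ(sel(W,(.641,-.1205),.045,.115,.14)),circ(sel(W,(.486,.357),.04,.135,.16)),rect(sel(W,(.565,.12),.07,.08,.1)))
    print(rect(sel(W,(.371,0),.08,.03,.12)),rect(sel(W,(.384,.14),.06,.03,.12)))
a=cv2.imread('pics/top6.png')[130:300,60:460];b=cv2.imread('pics/side6.png')[60:300,150:450]
cv2.imwrite('pics/fin.png',np.vstack([cv2.resize(a,(600,255)),cv2.resize(b,(600,340))]))"
```

```text
clock: 36.45
tcp_pos: [0.2407, 0.6158, 0.2564]
ee_rot: [0.817, 0.577, 0.0, 0.0]
wrist_force: [-0.2, 0.1, -0.1]
grip_width: 0.0853
grasp_force: 0.0
top (array([ 641.6, -122. ,   29.3]), np.float64(127.5), 190) (array([485.1, 355.9,  18.4]), np.float64(145.4), 242) (array([5.639e+02, 1.180e+02, 8.960e+01, 5.600e+01, 1.000e-01]), np.float64(89.0), 905)
(array([ 3.719e+02, -3.000e-01,  1.158e+02,  4.990e+01,  8.790e+01]), np.float64(55.4), 1044) (array([385.3, 143.8,  63.7,  64.7,   1.6]), np.float64(45.9), 751)
side (array([ 642.2, -120.6,   29.8]), np.float64(123.6), 372) (array([487.4, 356.6,  19.2]), np.float64(143.7), 135) (array([5.649e+02, 1.186e+02, 8.970e+01, 5.990e+01, 5.000e-01]), np.float64(87.0), 778)
(array([3.724e+02, 3.000e-01, 1.176e+02, 5.020e+01, 8.800e+01]), np.float64(73.5), 1435) (array([385.7, 144.3,  64.9,  67.5,   0.4]), np.float64(43.6), 674)
```

View pics/fin.png

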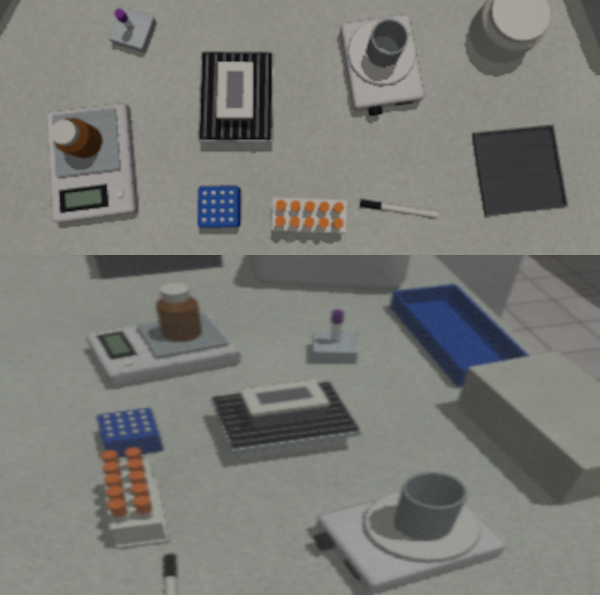

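In both views the bottle (75,138), box (235,90) and beaker (385,45) stand upright and centred within about 2 mm. The rack and tip box have not moved.

```bash
python3 -c "
from plant import arm
print(arm.job_done())"
```

```text
the job is handed in; nothing more can be done
None
```

The swap is done and handed in at about 36 s: beaker on the stirrer plate, bottle on the balance pan and staining box on the rocker mat, all upright and within about 2 mm of centre, with the box parked in the tray on the way and the rack and tip box unmoved.

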